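# Index the veneer lay-up turntable by one hole

### The arm

A 6-joint arm with a two-finger parallel gripper is mounted at the origin on the work surface. World frame = base frame: x ahead of the robot, y to its left, z up, the work surface at z = 0. Lengths are in mm, angles in rad, forces in N, time in s.
With the tool pointing down it reaches from about 350 to 975 mm from the base axis. Payload 7.1 kg.
Tool frame: the origin (TCP) lies midway between the tips of the shut fingers; the grasp point (between the pads) lies 19 mm behind it (ctrl.grip_depth is the distance from the TCP to the grasp point, in mm); z points along the fingers, y is the line along which they close (so a half turn about z gives the same grasp; the last joint's range is limited). The gripper opens to 88 mm and grips with 3 to 60 N. Pads are 20 mm wide; open, the fingers measure 115 mm over their backs; the gripper's body (75 mm by 178 mm) begins 61 mm behind the grasp point.
Start: joints at [-1.229, 0.423, 1.63, -0, 1.089, -0.019], TCP at [220.656, -584.735, 193.275] pointing down, gripper open.
Joint ranges: [-3, 3], [-0.9, 2.11], [0.09, 2.58], [-1.31, 4.45], [0.11, 2.69], [-2.54, 2.54]. Speed limits (rad/s): [2.39, 2.39, 3.01, 3.14, 3.14, 3.14].

### API

Orientations are given as a rotation vector (axis times angle).
In Python, from workcell import ctrl, cams gives the robot as it stands.
- The arm moves only by the tool move_arm, never from a script. Its argument "steps" is a list of rows, each a list of 3 entries, a list of its own where there are three numbers: the shift along the tool's x, y, z in units of 25 mm (1.0 is 25 mm), then the turn about the tool's z in units of 5 degrees (1.0 is 5 degrees), then the closure, from 0 (fully open) to 1 (shut). A call has 1 to 20 rows; each row shifts and turns the commanded pose from where the row before left it, along the tool's axes as they then stand; what a row does not reach is not made up. A row lasts 1/12 s, in which the tool goes at most 41.7 mm and 7.16 degrees, less where a joint would pass 70% of its speed; a pose out of reach is approached as far as the arm can. A call is refused whole if a number of a shift passes 1 or a number of a turn 1, either way. A call with a gripper value outside its range is refused whole. The fingers move at their own pace and stop on an object; the grip force is fixed at half the most. Time passes only in rows, so rows that do not move let the fingers close. It gives the time, the measured TCP pose, the force, the opening and the grip force at its end, in the units of the state.
- ctrl.get_obs(): the state, without advancing time (a new reading comes with each control period).
- cams.get_image(name): name is "scene" or "top"; returns a dict with "image" (400x640x3 uint8, red, green, blue), "camera_matrix" (3x3 intrinsics, pixels), "xyz" and "rotation" of the camera in the world. Camera axes: x right, y down, z forward; pixel columns grow to the right and rows downward; lengths in mm; the calibration is good to about 2 mm. A picture is of the moment at which its call begins. There is no depth.
- ctrl.close_job(): hands the job in; it is judged then, once.
Trained networks look in the newest picture that a camera, given by its name, has taken for a name from the list of things; names that differ only in an ending like _2 or _b are one class to them, and where a whole thing is asked for, a point or a joint stands for the part that bears it (a point fixed in the world has none). Each returns a list of dicts, best first, with "p" (0 to 1); they miss things now and then, are a little off and sometimes report something else, mostly with a low value. They report only what shows in the picture. A call takes as long as a camera call.
- cams.boxes_of(camera, thing): "rect" ([centre column, centre row, width, height] in pixels, round what is visible of it).
- cams.cut_out(camera, thing): "pixels" (400x640 bool, what is visible of it) and "rect" ([centre column, centre row, width, height] in pixels, round what is visible of it).
The state is a dict: "t": time; "qpos": joint angles; "qvel": joint speeds; "joint_torque": joint torques, N m; "ee_pos": TCP position; "orientation": TCP orientation; "ft_force": force on the tool from outside, world axes, zero at the start; "moment": the same for the moment, N m; "width": finger opening in mm; "grasp_force": force on a finger pad.
Only numpy, scipy, OpenCV 4.12 (cv2) and the standard library are available. Lean on these libraries where they do the work, as an engineer would, in place of code of your own. Each camera call takes 0.05 s, during which the arm holds its last target. There are 200 camera calls.

### The job

Move the veneer lay-up turntable on by one hole, to the side of the red marker: pull its spring pin up by the black knob, swing the turntable round by the knob, then let the pin down on the index plate and feel for the hole just past the red marker until the pin drops fully home, and let go. Be gentle with the pin: never press it hard against the plate, down or sideways. Leave the glue bottle, the roller and the tape on the table, and the brass weight on the turntable, where they are.

Things in the scene. Friction and masses are not known exactly. Their poses are not given: they have to be found in the camera images.
- hub (a point): Centre of the turntable's top face, on its vertical turning axis, 36 mm above the table. The turntable is a plywood disc 209 mm across with a fan of veneer on it. A grey bracket (36 mm wide, top 57 mm above the table) stands out from its rim and carries the spring pin in a steel collar 22 mm across, top 64 mm above the table.
- base: Round green base under the turntable, 344 mm across, 12 mm high, fixed to the table; origin under its centre on the turning axis, its x axis points to the starting pin. On it lie flat index plates, top face 30 mm above the table: a dark one with the middle hole (pin home at the start) and a bright one to either side, each with one hole.
- knob (a point): Middle of the pin's pull knob, 83 mm above the table with the pin home: a black upright cylinder with a yellow band, 24 mm across, 34 mm high (66 to 100 mm above the table with the pin home), 125 mm from the turning axis. It rises with the pin, does not spin on the bracket and swings round the axis with the turntable. A grip of 12 to 20 N lifts it; held firmly, it keeps the pin from dropping.
- pin: Brass index pin on the knob's axis, 10 mm across, flat-ended; origin at the centre of its lower end (20 mm above the table when home, hidden under the bracket). It stands 10 mm deep in its hole when home. It is spoilt if it is pressed against a plate, sideways or endways, with more than 25 N.
- plunger (a joint): Lift of pin and knob in m: 0 = fully home in a hole, 0.010 = resting on the top face of an index plate (30 mm above the table), 0.016 = upper stop. Drawn clear above about 0.0105. A spring pulls it down with 4.5 N at 0, 7.5 N at 0.010 and 9.3 N at 0.016.
- turntable (a joint): Turn of the turntable in rad, 0 at the start with the pin home in the middle hole, positive anticlockwise seen from above; stops at -0.75 and 0.75. A stiff bearing (0.3 N m, so about 2.5 N at the knob) holds it where it is left.
- red_marker: Red stud, 18 mm across, 14 mm high, origin under its centre, on the base's rim 160 mm from the axis, 25 degrees to either side of the starting pin (it varies). The wanted hole, on the 125 mm pin circle, lies past it, seen from the starting pin: 3 to 20 mm along the circle beyond the line hub to marker (not set exactly). It is 12 mm wide (1 mm play each way); the plate around it is flat.
- white_marker: White stud of the same size at the hole on the other side, which is not wanted.
- weight: Loose brass weight, 48 mm across, 35 mm high, on the middle of the turntable; origin under its centre. It may turn with the table but must stay on its middle.
- glue: Loose white glue bottle, 60 mm across, 160 mm high, upright, origin under its centre.
- roller: Loose veneer roller, lying, about 175 mm long, 40 mm high, origin under its neck, handle to its -x.
- tape: Loose cardboard-coloured roll of tape, 90 mm across, 25 mm high, lying flat, origin under its centre.

How it is judged:
By the outcome, as a careful person would: the job done as asked, in the order asked, and still so for the second after the job is handed in, with the robot touching nothing.
It also fails if it takes over 51 s, if anything falls off the work surface, if the arm or the gripper's body presses on something with over 40 N, if the wrist force passes 120 N, or if a joint passes its speed limit or range.

## Working session

There is one attempt and no reset: what is moved stays moved. The work goes in short steps, Python scripts to look and compute and a tool call to move; the robot and the scene stay as the last step left them, time stands still between calls to the robot, and variables do not carry over. Pictures are saved under pics/ and viewed, at most 10 in all, crops included, and the job is handed in when it is done.

Besides the shell and the picture viewer there is one more tool, called after "Emit:" as a command line: name --argument value ..., lists and objects as JSON in quotes. move_arm: Moves the arm, as the interface text tells. Its arguments: {"type":"object","properties":{"steps":{"type":"array"}},"required":["steps"]}

```bash
mkdir -p pics; cat > h.py <<'E'
import numpy as np, cv2
from workcell import ctrl, cams
def proj(c,p):
    R=np.array(c["rotation"]);v=R.T@(np.array(p,float)-np.array(c["xyz"]));u=np.array(c["camera_matrix"])@v;return u[:2]/u[2]
def back(c,uv,z):
    R=np.array(c["rotation"]);d=R@np.linalg.inv(np.array(c["camera_matrix"]))@np.array([uv[0],uv[1],1.]);o=np.array(c["xyz"]);return o+d*(z-o[2])/d[2]
def save(c,n):cv2.imwrite("pics/"+n,c["image"][:,:,::-1])
E
python3 - <<'E'
from h import *
print(ctrl.get_obs(), ctrl.grip_depth)
for n in("top","scene"):
    c=cams.get_image(n);save(c,n+"0.png");print(n,np.round(c["xyz"]),np.round(c["rotation"],2).tolist())
    for t,z in(("hub",36),("base",12),("knob",83),("red_marker",19),("white_marker",19),("weight",71),("glue",80),("roller",20),("tape",25)):
        for r in cams.boxes_of(n,t)[:2]:print(t,round(r["p"],2),np.round(r["rect"],1),np.round(back(c,r["rect"][:2],z),1))
E
```

```text
{'t': 0.0, 'qpos': array([-1.22894371e+00,  4.23866674e-01,  1.63068920e+00, -9.66490923e-06,
        1.08859550e+00, -1.90415632e-02]), 'qvel': array([-1.62106858e-03, -7.73401491e-04,  2.11450328e-05,  6.61673619e-04,
        2.25798681e-04, -1.15702531e-04]), 'joint_torque': array([-2.45088704e-03, -5.44632268e+01, -2.73668575e+01,  6.43179193e-02,
        2.28280347e-02, -1.16590227e-04]), 'ee_pos': array([ 220.48821918, -584.16854447,  192.48591793]), 'orientation': array([-3.08907093e+00, -5.63550885e-01,  4.06548124e-04]), 'ft_force': array([ 0.49744861, -0.76960564,  0.49488905]), 'moment': array([0.02699267, 0.05265189, 0.01788023]), 'grasp_force': 0.0, 'width': 88.02895913272357} 18.700000000000003
top [ 407.  -17. 1105.] [-2.18, 2.18, -0.15]Traceback (most recent call last):
  File "<stdin>", line 6, in <module>
  File "h.py", line 6, in back
    R=np.array(c["rotation"]);d=R@np.linalg.inv(np.array(c["camera_matrix"]))@np.array([uv[0],uv[1],1.]);o=np.array(c["xyz"]);return o+d*(z-o[2])/d[2]
                                                                                                                                                  ~^^^
IndexError: invalid index to scalar variable.
```

Rotation is a rotation vector.

```bash
sed -i 's/R=np.array(c\["rotation"\])/R=cv2.Rodrigues(np.array(c["rotation"],float))[0]/' h.py
python3 - <<'E'
from h import *
for n in("top","scene"):
    c=cams.get_image(n);save(c,n+"0.png");print(n,np.round(c["xyz"]),np.round(c["rotation"],2).tolist())
    for t,z in(("hub",36),("base",12),("knob",83),("red_marker",19),("white_marker",19),("weight",71),("glue",80),("roller",20),("tape",25)):
        for r in cams.boxes_of(n,t)[:2]:print(t,round(r["p"],2),np.round(r["rect"],1),np.round(back(c,r["rect"][:2],z),1))
E
```

```text
top [ 407.  -17. 1105.] [-2.18, 2.18, -0.15]
hub 0.73 [327.1 229.3 134.1 140.1] [458.7 -66.6  36. ]
base 0.58 [324.8 229.  136.5 137.2] [460.6 -61.9  12. ]
knob 0.41 [353.6 178.7   9.5  13. ] [ 576.6 -127.8   83. ]
red_marker 0.54 [332.2 164.6   7.4   6.3] [623.2 -80.8  19. ]
white_marker 0.6 [378.6 189.2   7.    8.2] [ 560.6 -197.8   19. ]
weight 0.88 [325.7 222.4  22.   22.9] [473.4 -61.7  71. ]
glue 0.71 [129.6 230.4  44.5  28.9] [454.  393.7  80. ]
roller 0.73 [465.6 182.8  61.6  51.3] [ 577.5 -419.8   20. ]
tape 0.6 [455.6 243.   40.7  35.8] [ 425.2 -386.9   25. ]
scene [1019.  559.  795.] [-0.84, -2.52, 1.1]
hub 0.97 [345.6 210.3 120.1  80.8] [502.8 -22.1  36. ]
base 0.92 [347.8 209.9 118.4  85.5] [480.3 -38.   12. ]
knob 0.62 [296.4 148.8  27.1  18.4] [ 483.8 -294.5   83. ]
knob 0.59 [304.4 188.6   8.7  16.1] [ 572.5 -122.4   83. ]
weight 0.79 [346.  193.8  17.8  23.6] [483.8 -46.   71. ]
glue 0.6 [487.3 299.4  43.8  60.6] [461.7 404.4  80. ]
glue 0.58 [295.4 148.2  23.8  18.4] [ 482.3 -302.7   80. ]
roller 0.83 [248.2 160.7  20.3  33.5] [ 602.1 -408.3   20. ]
tape 0.67 [293.6 148.1  26.7  19.9] [ 445.6 -373.1   25. ]
```

View pics/top0.png

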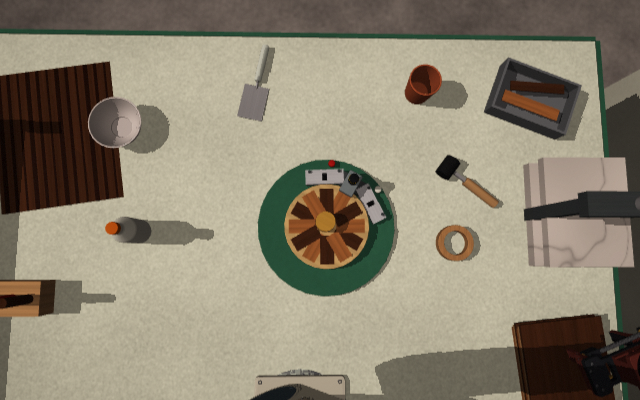

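View pics/scene0.png

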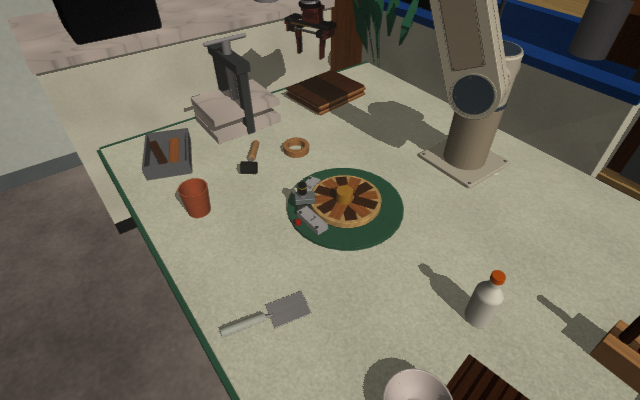

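```bash
python3 - <<'E'
from h import *
c=cams.get_image("top");im=c["image"]
cv2.imwrite("pics/crop.png",cv2.resize(im[150:240,280:400,::-1],None,fx=6.5,fy=6.5,interpolation=cv2.INTER_CUBIC))
hsv=cv2.cvtColor(im,cv2.COLOR_RGB2HSV)
g=cv2.inRange(hsv,(55,90,20),(95,255,160));g[:,:240]=0;g[:,410:]=0;g[:140]=0;g[310:]=0
pts=cv2.convexHull(np.vstack([k for k in cv2.findContours(g,0,1)[0] if len(k)>30]))[:,0]
from scipy.optimize import least_squares
P=np.array([back(c,p,12)[:2] for p in pts])
for loss in("soft_l1",):
    s=least_squares(lambda x:np.hypot(P[:,0]-x[0],P[:,1]-x[1])-x[2],[459,-63,172],loss=loss,f_scale=1);print("base",s.x,np.abs(s.fun).mean())
hub=s.x[:2]
a=lambda p:(np.degrees(np.arctan2(p[1]-hub[1],p[0]-hub[0])),np.hypot(*(p[:2]-hub)))
def cen(m,z):
    n,l,st,ce=cv2.connectedComponentsWithStats(m)
    for i in range(1,n):
        if st[i,4]>8:q=back(c,ce[i],z);print(st[i,4],ce[i],q,a(q))
roi=np.zeros_like(g);roi[155:235,300:400]=255
print("red");cen((cv2.inRange(hsv,(170,150,80),(180,255,255))|cv2.inRange(hsv,(0,170,80),(6,255,255)))&roi,24)
for t,z in(("knob",83),("red_marker",19),("white_marker",19),("weight",53)):
    for r in cams.cut_out("top",t)[:1]:
        v,u=np.nonzero(r["pixels"]);q=back(c,(u.mean(),v.mean()),z);print(t,len(u),u.mean(),v.mean(),q,a(q))
E
```

```text
base [467.49235622 -64.81258552 169.498614  ] 0.3964426675542861
red
37 [331.16216216 162.97297297] [626.34237073 -77.92558859  24.        ] (np.float64(-4.719043136086703), np.float64(159.39033207831838))
knob 114 353.35087719298247 178.71929824561403 [ 576.55809052 -127.23725666   83.        ] (np.float64(-29.785019416605156), np.float64(125.66691675168639))
red_marker 30 331.3333333333333 163.5 [626.00218726 -78.63566082  19.        ] (np.float64(-4.98395122737407), np.float64(159.1114199138185))
weight 316 325.1392405063291 221.45886075949366 [476.80521596 -61.08757675  53.        ] (np.float64(21.8006927754296), np.float64(10.030206720551613))
```

View pics/crop.png

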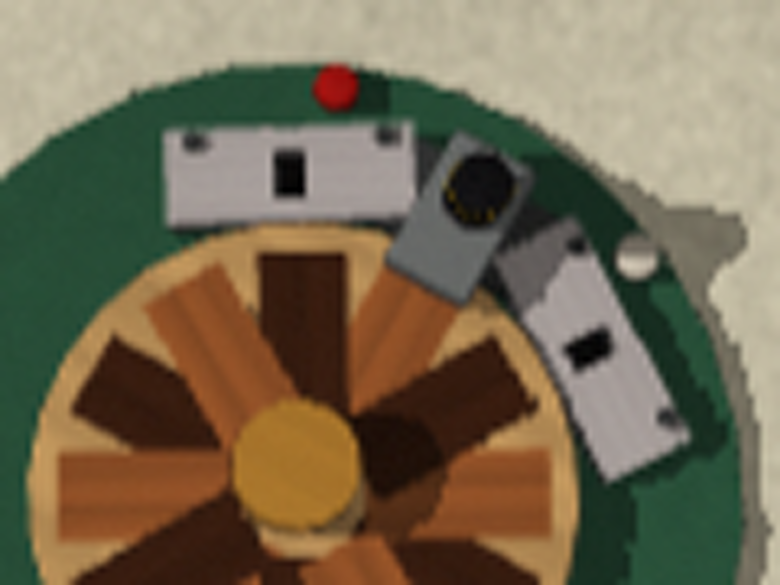

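Top crop shows the red stud at (331,163), and the holes in both bright plates. The wanted one is at about (324.6,176.6). The black knob is at (353,179), and the red side is anticlockwise (+).

```bash
python3 - <<'E'
from h import *
c=cams.get_image("top");im=c["image"];hub=np.array([467.5,-64.8])
g=cv2.cvtColor(im,cv2.COLOR_RGB2GRAY).astype(float)
def dark(u0,u1,v0,v1,th):
    s=g[v0:v1,u0:u1];w=np.clip(th-s,0,None);vv,uu=np.mgrid[v0:v1,u0:u1];return (w*uu).sum()/w.sum(),(w*vv).sum()/w.sum(),s.min()
for nm,b,zs in(("hole",(321,329,172,182,100),(30,25,20)),("hole2",(366,376,199,208,100),(30,25)),("knobtop",(347,360,171,184,35),(100,95,83))):
    u,v,m=dark(*b)
    for z in zs:
        q=back(c,(u,v),z);print(nm,np.round([u,v,m],1),np.round(q,1),"ang",np.round(np.degrees(np.arctan2(q[1]-hub[1],q[0]-hub[0])),2),"r",np.round(np.hypot(*(q[:2]-hub)),1))
E
```

```text
hole [324.1 176.3   5. ] [591.2 -59.9  30. ] ang 2.28 r 123.8
hole [324.1 176.3   5. ] [592.  -60.1  25. ] ang 2.18 r 124.6
hole [324.1 176.3   5. ] [592.9 -60.3  20. ] ang 2.07 r 125.5
hole2 [370.2 203.2   7. ] [ 523.8 -174.3   30. ] ang -62.79 r 123.2
hole2 [370.2 203.2   7. ] [ 524.4 -175.1   25. ] ang -62.72 r 124.1
knobtop [353.6 178.3  10. ] [ 574.7 -126.   100. ] ang -29.72 r 123.4
knobtop [353.6 178.3  10. ] [ 575.5 -126.5   95. ] ang -29.75 r 124.4
knobtop [353.6 178.3  10. ] [ 577.5 -127.8   83. ] ang -29.81 r 126.8
```

Emit:
move_arm --steps '[[[0,0,0],1,0],[[0,0,0],1,0],[[0,0,0],1,0],[[0,0,0],1,0],[[0,0,0],1,0],[[0,0,0],1,0],[[0,0,0],1,0],[[0,0,0],1,0],[[0,0,0],1,0],[[0,0,0],1,0],[[0,0,0],0.1,0]]'

```text
t: 2.32
ee_pos: [220.7, -584.8, 193.3]
orientation: [3.034, -0.814, 0.0]
ft_force: [1.4, 0.5, 0.1]
width: 87.9
grasp_force: 0.0
```

Emit:
move_arm --steps '[[[0.16,-1,0],0,0],[[0.16,-1,0],0,0],[[0.16,-1,0],0,0],[[0.16,-1,0],0,0],[[0.16,-1,0],0,0],[[0.16,-1,0],0,0],[[0.16,-1,0],0,0],[[0.16,-1,0],0,0],[[0.16,-1,0],0,0],[[0.16,-1,0],0,0],[[0.16,-1,0],0,0],[[0.16,-1,0],0,0],[[0.16,-1,0],0,0],[[0.16,-1,0],0,0],[[0.16,-1,0],0,0],[[0.16,-1,0],0,0],[[0.16,-1,0],0,0],[[0.16,-1,0],0,0],[[0.16,-1,0],0,0],[[0.1,-1,0],0,0]]'

```text
t: 3.98
ee_pos: [538.4, -189.0, 193.4]
orientation: [3.037, -0.804, 0.001]
ft_force: [0.5, -0.6, 1.2]
width: 87.7
grasp_force: 0.0
```

Emit:
move_arm --steps '[[[0,-1,0.5],0,0],[[0,-1,0.5],0,0],[[0,-0.97,0.5],0,0],[[0,0,0.5],0,0],[[0,0,0],0,0],[[0,0,0],0,0]]'

```text
t: 4.48
ee_pos: [573.5, -125.8, 142.6]
orientation: [3.036, -0.806, -0.003]
ft_force: [-1.1, 0.3, 0.1]
width: 87.6
grasp_force: 0.0
```

Emit:
move_arm --steps '[[[0.06,0,0.6],0,0],[[0.05,0,0.6],0,0],[[0,0,0.6],0,0],[[0,0,0.6],0,0],[[0,0,0.3],0,0],[[0,0,0.2],0,0.3],[[0,0,0],0,0.5],[[0,0,0],0,0.55],[[0,0,0],0,0.6],[[0,0,0],0,0.6],[[0,0,0],0,0.6]]'

```text
t: 5.4
ee_pos: [577.2, -127.1, 71.5]
orientation: [-3.036, 0.808, -0.002]
ft_force: [0.1, 1.0, 0.9]
width: 51.2
grasp_force: 0.0
```

```bash
python3 - <<'E'
from h import *
o=ctrl.get_obs();print(o["ee_pos"],o["width"],o["ft_force"])
a=cams.get_image("top")["image"];b=cams.get_image("scene")["image"]
A=cv2.resize(a[150:220,310:400],(390,303),interpolation=2);B=cv2.resize(b[150:220,260:350],(390,303),interpolation=2)
cv2.imwrite("pics/close.png",np.hstack([A,B])[:,:,::-1])
E
```

```text
[ 577.22621267 -127.06889318   71.50289987] 51.20931294623914 [0.08399207 1.02290087 0.9089569 ]
```

View pics/close.png

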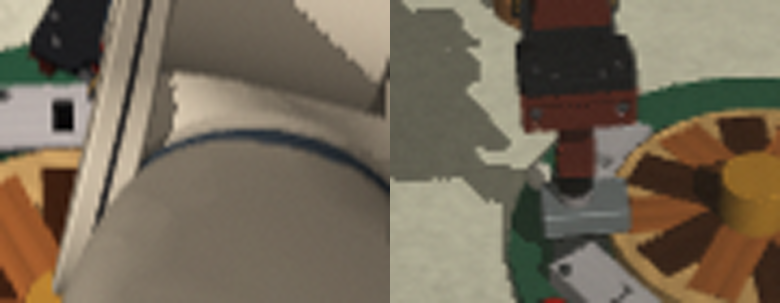

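The arm hides the knob from the top camera. In the scene view a finger stands directly in front of it, which fits being straddled. I'll close gently.

Emit:
move_arm --steps '[[[0,0,0],0,0.67],[[0,0,0],0,0.67],[[0,0,0],0,0.67],[[0,0,0],0,0.67],[[0,0,0],0,0.68],[[0,0,0],0,0.68],[[0,0,0],0,0.68]]'

```text
t: 6.08
ee_pos: [576.8, -127.0, 70.7]
orientation: [3.036, -0.808, -0.0]
ft_force: [-0.5, 0.3, -0.3]
width: 28.0
grasp_force: 0.0
```

Emit:
move_arm --steps '[[[0,0,0],0,0.7],[[0,0,0],0,0.7],[[0,0,0],0,0.7]]'

```text
t: 6.33
ee_pos: [576.8, -126.9, 70.8]
orientation: [-3.036, 0.808, 0.0]
ft_force: [-0.4, 0.4, 0.3]
width: 26.2
grasp_force: 0.0
```

Emit:
move_arm --steps '[[[0,0,0],0,0.715],[[0,0,0],0,0.715],[[0,0,0],0,0.715]]'

```text
t: 6.58
ee_pos: [576.9, -127.0, 70.8]
orientation: [-3.036, 0.809, -0.0]
ft_force: [0.5, 0.1, 0.4]
width: 25.3
grasp_force: 0.2
```

Emit:
move_arm --steps '[[[0,0,0],0,0.722],[[0,0,0],0,0.722],[[0,0,0],0,0.722]]'

```text
t: 6.83
ee_pos: [576.9, -127.0, 70.8]
orientation: [-3.036, 0.809, -0.0]
ft_force: [-0.6, -0.1, 0.3]
width: 24.4
grasp_force: 0.3
```

Emit:
move_arm --steps '[[[0,0,0],0,0.76],[[0,0,0],0,0.85],[[0,0,0],0,1],[[0,0,0],0,1]]'

```text
t: 7.17
ee_pos: [576.9, -127.1, 71.0]
orientation: [3.036, -0.808, 0.001]
ft_force: [-0.2, 0.4, 2.8]
width: 5.0
grasp_force: 1.3
```

```bash
python3 - <<'E'
from h import *
o=ctrl.get_obs();print(o["ee_pos"],o["width"],o["grasp_force"],o["ft_force"])
c=cams.get_image("scene");b=c["image"]
for p in ([576,-127,83],[576,-127,100],[576,-127,66],o["ee_pos"]):print(proj(c,p))
B=cv2.resize(b[130:230,250:370],(780,600*780//780),interpolation=2)
cv2.imwrite("pics/close2.png",cv2.resize(b[135:225,255:375],(780,585),interpolation=2)[:,:,::-1])
E
```

```text
[ 576.91414647 -127.1064127    70.97582719] 4.99606966459897 1.322099004755728 [-0.19422215  0.39743285  2.82369649]
[302.42369562 188.22026234]
[302.21887597 183.60225326]
[302.62419367 192.74083371]
[302.27742754 191.53571358]
```

View pics/close2.png

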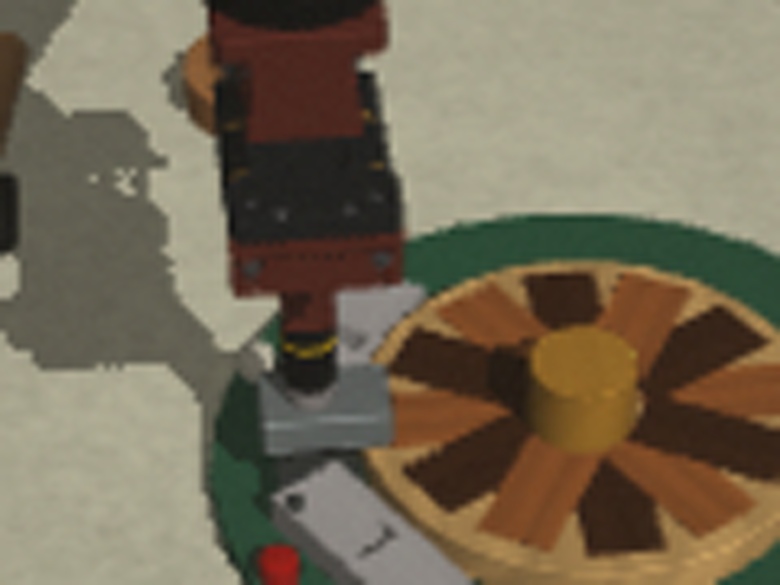

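```bash
python3 - <<'E'
from h import *
o=ctrl.get_obs();p=o["ee_pos"];R=cv2.Rodrigues(o["orientation"])[0]
c=cams.get_image("scene")
for nm,q in (("tip",[0,0,0]),("open tip near",[0,-25,0]),("closed near face",[0,-14,0]),("near face z-28",[0,-14,-28]),("body near bottom L",[37,-89,-80]),("body near bottom R",[-37,-89,-80])):
    w=p+R@np.array(q,float);u=proj(c,w);print(nm,np.round(w),np.round(u,1),"crop2",np.round((u-[255,135])*6.5),"crop1",np.round((u-[260,150])*4.333+[390,0]))
hub=np.array([467.5,-64.8])
for rr in(110,125,140):
  for z in (66,83,100):
    w=[hub[0]+rr*np.cos(np.radians(-29.8)),hub[1]+rr*np.sin(np.radians(-29.8)),z];print(rr,z,np.round((proj(c,w)-[255,135])*6.5))
for u,z in(((238,290),0),):pass
# collar/bracket corners: crop2 px -> bracket top z57
for q in((262,380),(388,365),(395,405),(265,422)):
    w=back(c,np.array(q)/6.5+[255,135],57);print(np.round(w),np.round(np.hypot(*(w[:2]-hub))),np.round(np.degrees(np.arctan2(w[1]-hub[1],w[0]-hub[0])),1))
E
```

```text
tip [ 577. -127.   71.] [302.3 191.5] crop2 [307. 367.] crop1 [573. 180.]
open tip near [ 589. -105.   71.] [303.  197.5] crop2 [312. 406.] crop1 [576. 206.]
closed near face [ 584. -115.   71.] [302.7 194.8] crop2 [310. 389.] crop1 [575. 194.]
near face z-28 [ 584. -115.   99.] [302.4 187.3] crop2 [308. 340.] crop1 [574. 162.]
body near bottom L [653. -68. 151.] [289.4 192.3] crop2 [223. 372.] crop1 [517. 183.]
body near bottom R [589. -31. 151.] [318.7 190. ] crop2 [414. 357.] crop1 [645. 173.]
110 66 [344. 373.]
110 83 [343. 343.]
110 100 [342. 313.]
125 66 [310. 375.]
125 83 [308. 346.]
125 100 [307. 316.]
140 66 [275. 378.]
140 83 [274. 349.]
140 100 [272. 319.]
[ 589. -145.   57.] 146.0 -33.5
[ 539. -120.   57.] 90.0 -38.0
[552. -97.  57.] 90.0 -21.1
[ 603. -122.   57.] 147.0 -22.9
```

The fingers closed to 5 mm, so they missed the knob. In the picture their tips seem to be at the knob's top (crop 308,335), higher than the reported TCP. The black knob with its yellow band stands where expected, at (302,190). I'll open, go lower (still above the bracket) and check.

Emit:
move_arm --steps '[[[0,0,-0.2],0,0.8],[[0,0,0],0,0.5],[[0,0,0],0,0.4],[[0,0,0],0,0.4],[[0,0,0],0,0.4],[[0,0,0],0,0.4],[[0,0,0],0,0.4],[[0,0,0.2],0,0.4],[[0,0,0.2],0,0.4],[[0,0,0.15],0,0.4],[[0,0,0.1],0,0.4],[[0,0,0],0,0.4]]'

```text
t: 8.27
ee_pos: [576.2, -126.8, 58.6]
orientation: [3.036, -0.808, -0.002]
ft_force: [-0.9, -0.3, -0.3]
width: 52.6
grasp_force: 0.0
```

```bash
python3 - <<'E'
from h import *
o=ctrl.get_obs();print(o["ee_pos"],o["width"],o["grasp_force"],o["ft_force"])
c=cams.get_image("scene");b=c["image"]
cv2.imwrite("pics/close3.png",cv2.resize(b[135:225,255:375],(780,585),interpolation=2)[:,:,::-1])
p=o["ee_pos"];R=cv2.Rodrigues(o["orientation"])[0]
for q in([0,-27,0],[0,-37,0],[0,-27,-29]):print(np.round((proj(c,p+R@np.array(q,float))-[255,135])*6.5))
for r in cams.cut_out("scene","knob")[:3]:print(r["p"],np.round(r["rect"],1))
E
```

```text
[ 576.15522901 -126.81959302   58.57700912] 52.626537811534476 0.0 [-0.94082888 -0.26546948 -0.27448233]
[315. 430.]
[317. 446.]
[313. 380.]
```

View pics/close3.png

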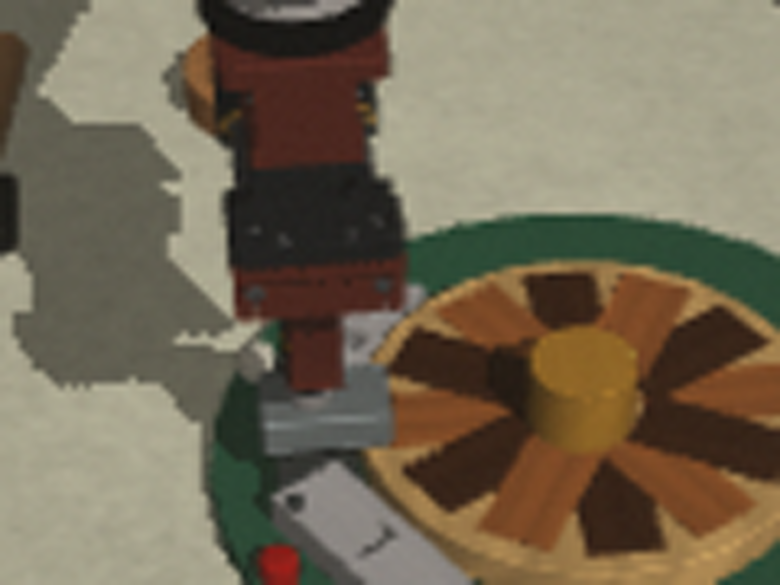

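The near fingertip ends at crop (317,388), about 27 mm above where the reported TCP would put it. So the fingers really are higher than reported. Going 14 mm lower is safe on either reading, because the open fingers clear the bracket sides.

Emit:
move_arm --steps '[[[0,0,0.2],0,0.4],[[0,0,0.2],0,0.4],[[0,0,0.16],0,0.4],[[0,0,0],0,0.5],[[0,0,0],0,0.55],[[0,0,0],0,0.57],[[0,0,0],0,0.57],[[0,0,0],0,0.57]]'

```text
t: 9.03
ee_pos: [576.9, -127.0, 45.7]
orientation: [-3.036, 0.809, -0.001]
ft_force: [-0.4, 0.3, 0.0]
width: 37.3
grasp_force: 0.0
```

Emit:
move_arm --steps '[[[0,0,0],0,0.62],[[0,0,0],0,0.65],[[0,0,0],0,0.67],[[0,0,0],0,0.68],[[0,0,0],0,0.68]]'

```text
t: 9.45
ee_pos: [576.8, -127.0, 45.6]
orientation: [3.036, -0.809, 0.0]
ft_force: [0.4, -0.6, 0.2]
width: 28.2
grasp_force: 0.0
```

Emit:
move_arm --steps '[[[0,0,0],0,0.7],[[0,0,0],0,0.7],[[0,0,0],0,0.71],[[0,0,0],0,0.71]]'

```text
t: 9.78
ee_pos: [576.8, -126.9, 45.5]
orientation: [-3.036, 0.809, -0.0]
ft_force: [1.1, 1.3, 0.9]
width: 25.6
grasp_force: 0.5
```

Emit:
move_arm --steps '[[[0,0,0],0,0.72],[[0,0,0],0,0.72],[[0,0,0],0,0.72]]'

```text
t: 10.03
ee_pos: [576.9, -126.8, 45.5]
orientation: [-3.035, 0.809, -0.0]
ft_force: [1.3, 2.8, -0.3]
width: 24.7
grasp_force: 1.2
```

Emit:
move_arm --steps '[[[0,-0.015,0],0,0.72],[[0,0,0],0,0.73],[[0,0,0],0,0.75],[[0,0,0],0,0.75]]'

```text
t: 10.37
ee_pos: [577.0, -126.6, 45.5]
orientation: [-3.036, 0.809, -0.0]
ft_force: [1.6, 3.0, -0.9]
width: 23.5
grasp_force: 30.0
```

Emit:
move_arm --steps '[[[0,0,0],0,0.8],[[0,0,0],0,0.9],[[0,0,0],0,1],[[0,0,0],0,1]]'

```text
t: 10.7
ee_pos: [577.0, -126.6, 45.5]
orientation: [-3.036, 0.809, -0.0]
ft_force: [0.6, 2.1, 0.1]
width: 23.9
grasp_force: 30.0
```

Gripped at 23.9 mm and 30 N. Lift 13 mm.

Emit:
move_arm --steps '[[[0,0,-0.13],0,1],[[0,0,-0.13],0,1],[[0,0,-0.13],0,1],[[0,0,-0.13],0,1],[[0,0,-0.02],0,1],[[0,0,0],0,1]]'

```text
t: 11.2
ee_pos: [576.8, -126.7, 59.0]
orientation: [3.036, -0.808, -0.0]
ft_force: [4.3, 0.3, -8.7]
width: 23.1
grasp_force: 30.0
```

Emit:
move_arm --steps '[[[-0.001,-0.088,0],-0.2,1],[[-0.003,-0.175,0],-0.4,1],[[-0.003,-0.175,0],-0.4,1],[[-0.003,-0.175,0],-0.4,1],[[-0.001,-0.088,0],-0.2,1],[[0,0,0],0,1]]'

```text
t: 11.7
ee_pos: [584.5, -110.7, 58.8]
orientation: [3.085, -0.593, -0.0]
ft_force: [3.2, -0.2, -10.2]
width: 23.0
grasp_force: 30.0
```

```bash
cat >> h.py <<'E'
def st():
    o=ctrl.get_obs();p=o["ee_pos"];R=cv2.Rodrigues(o["orientation"])[0];d=p[:2]-[467.5,-64.8]
    print("ang",np.round(np.degrees(np.arctan2(d[1],d[0])),2),"r",np.round(np.hypot(*d),2),"z",np.round(p[2],1),"toolx",np.round(np.degrees(np.arctan2(R[1,0],R[0,0])),2),"F tool",np.round(R.T@o["ft_force"],1),"M",np.round(R.T@o["moment"],2),o["width"],o["grasp_force"],o["t"])
E
python3 -c "from h import *;st()"
```

```text
ang -21.43 r 125.73 z 58.8 toolx -21.75 F tool [ 3.  -1.  10.2] M [0.08 0.57 0.01] 22.961495725117935 29.997635185718536 11.7
```

Emit:
move_arm --steps '[[[-0.001,-0.088,0],-0.2,1],[[-0.003,-0.175,0],-0.4,1],[[-0.003,-0.175,0],-0.4,1],[[-0.003,-0.175,0],-0.4,1],[[-0.003,-0.175,0],-0.4,1],[[-0.003,-0.175,0],-0.4,1],[[-0.003,-0.175,0],-0.4,1],[[-0.003,-0.175,0],-0.4,1],[[-0.003,-0.175,0],-0.4,1],[[-0.003,-0.175,0],-0.4,1],[[-0.003,-0.175,0],-0.4,1],[[-0.003,-0.175,0],-0.4,1],[[-0.001,-0.088,0],-0.2,1],[[0,0,0],0,1]]'

```text
t: 12.87
ee_pos: [593.3, -59.1, 58.9]
orientation: [-3.141, -0.061, 0.001]
ft_force: [3.2, 0.2, -9.3]
width: 23.2
grasp_force: 30.0
```

```bash
python3 - <<'E'
from h import *;st()
c=cams.get_image("scene");cv2.imwrite("pics/sw.png",cv2.resize(c["image"][155:255,255:385],(780,600),interpolation=2)[:,:,::-1])
E
```

```text
ang 2.59 r 125.93 z 58.9 toolx 2.23 F tool [ 3.2 -0.1  9.3] M [-0.    0.44 -0.15] 23.196694534927193 29.99792844057083 12.8667
```

View pics/sw.png

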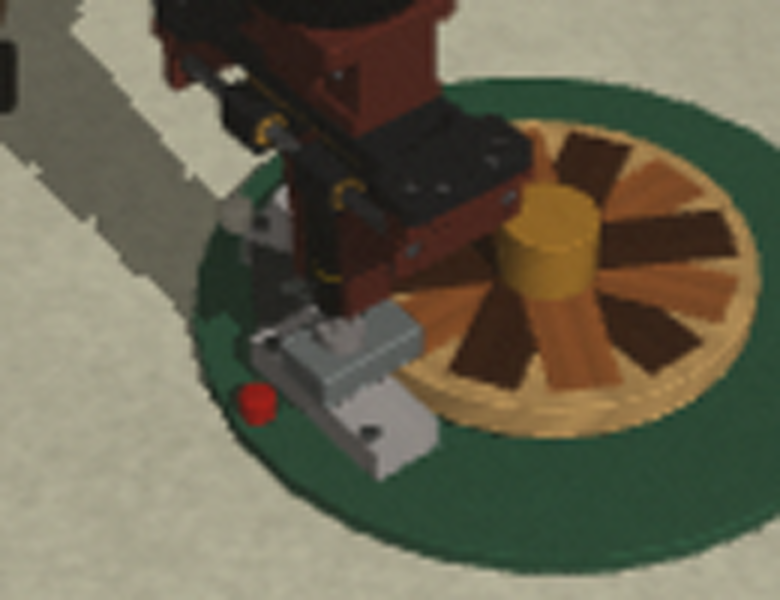

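The picture shows the turntable swung, with the bracket over the bright plate just past the red stud (crop 257,403). The weight is still at the centre. Lower to just above the plate.

Emit:
move_arm --steps '[[[0,0,0.05],0,1],[[0,0,0.05],0,1],[[0,0,0.02],0,1],[[0,0,0],0,1]]'

```text
t: 13.25
ee_pos: [593.3, -59.4, 55.8]
orientation: [-3.141, -0.059, 0.001]
ft_force: [2.6, 1.6, -8.9]
width: 23.4
grasp_force: 30.0
```

Emit:
move_arm --steps '[[[0,0,0.02],0,1],[[0,0,0],0,1],[[0,0,0],0,1]]'

```text
t: 13.5
ee_pos: [593.3, -59.4, 55.5]
orientation: [-3.141, -0.059, 0.001]
ft_force: [2.4, 0.7, -9.8]
width: 23.3
grasp_force: 30.0
```

Emit:
move_arm --steps '[[[0,0,0.02],0,1],[[0,0,0],0,1],[[0,0,0],0,1]]'

```text
t: 13.75
ee_pos: [593.3, -59.5, 55.0]
orientation: [-3.141, -0.059, 0.0]
ft_force: [1.4, 1.7, -9.0]
width: 23.4
grasp_force: 30.0
```

Emit:
move_arm --steps '[[[0,0,0.02],0,1],[[0,0,0],0,1],[[0,0,0],0,1]]'

```text
t: 14.0
ee_pos: [593.3, -59.5, 54.4]
orientation: [-3.141, -0.059, 0.0]
ft_force: [0.8, 1.6, -7.5]
width: 23.7
grasp_force: 30.0
```

Emit:
move_arm --steps '[[[0,0,0.02],0,1],[[0,0,0],0,1],[[0,0,0],0,1]]'

```text
t: 14.25
ee_pos: [593.4, -59.5, 54.0]
orientation: [-3.141, -0.06, 0.0]
ft_force: [-0.0, 2.2, -8.8]
width: 23.7
grasp_force: 30.0
```

```bash
python3 -c "from h import *;st()"
```

```text
ang 2.41 r 125.98 z 54.0 toolx 2.17 F tool [ 0.  -2.2  8.8] M [ 0.27  0.1  -0.05] 23.728062609079004 29.998472034931183 14.25
```

No plate contact at 8.5 mm, so the pin seems to be entering the hole. Continue gently.

Emit:
move_arm --steps '[[[0,0,0.04],0,1],[[0,0,0.04],0,1],[[0,0,0],0,1]]'

```text
t: 14.5
ee_pos: [593.3, -59.5, 51.8]
orientation: [-3.141, -0.06, 0.0]
ft_force: [0.4, 1.3, -7.8]
width: 23.6
grasp_force: 30.0
```

Emit:
move_arm --steps '[[[0,0,0.04],0,1],[[0,0,0.04],0,1],[[0,0,0],0,1]]'

```text
t: 14.75
ee_pos: [593.4, -59.5, 49.9]
orientation: [-3.141, -0.06, 0.0]
ft_force: [-0.9, 1.7, -6.7]
width: 23.2
grasp_force: 30.0
```

Emit:
move_arm --steps '[[[0,0,0.04],0,1],[[0,0,0.04],0,1],[[0,0,0.04],0,1],[[0,0,0],0,1]]'

```text
t: 15.08
ee_pos: [593.4, -59.5, 46.8]
orientation: [-3.141, -0.06, 0.0]
ft_force: [-0.6, 1.8, -5.8]
width: 23.4
grasp_force: 30.0
```

Emit:
move_arm --steps '[[[0,0,0.02],0,1],[[0,0,0],0,1]]'

```text
t: 15.25
ee_pos: [593.4, -59.5, 46.5]
orientation: [3.141, 0.06, -0.0]
ft_force: [-0.7, 2.1, -5.9]
width: 23.5
grasp_force: 30.0
```

Emit:
move_arm --steps '[[[0,0,0],0,0.72],[[0,0,0],0,0.7],[[0,0,0],0,0.66],[[0,0,0],0,0.6],[[0,0,0],0,0.5],[[0,0,0],0,0.4],[[0,0,0],0,0.3],[[0,0,0],0,0.3],[[0,0,0],0,0.3],[[0,0,0],0,0.3]]'

```text
t: 16.08
ee_pos: [593.5, -59.5, 46.5]
orientation: [-3.141, -0.06, -0.0]
ft_force: [0.9, 0.2, 0.1]
width: 61.7
grasp_force: 0.0
```

Emit:
move_arm --steps '[[[0,0,-0.4],0,0.3],[[0,0,-0.8],0,0.3],[[0,0,-1],0,0.3],[[0,0,-1],0,0.3],[[0,0,-1],0,0.3],[[0,0,-1],0,0.3],[[0,1,0],0,0.3],[[0,1,0],0,0.3],[[0,1,0],0,0.3],[[0,1,0],0,0.3],[[0,1,0],0,0.3],[[0,1,0],0,0.3],[[0,1,0],0,0.3],[[0,1,0],0,0.3],[[0,1,0],0,0.3],[[0,1,0],0,0.3],[[0,0,0],0,0.3]]'

```text
t: 17.5
ee_pos: [603.0, -313.6, 177.4]
orientation: [3.139, 0.055, 0.002]
ft_force: [-0.0, -0.7, 0.1]
width: 61.5
grasp_force: 0.0
```

```bash
python3 - <<'E'
from h import *;st()
a=cams.get_image("top")["image"];c=cams.get_image("scene");b=c["image"]
for z in (66,100,76,110):print(z,(proj(c,[467.5+125*np.cos(.039),-64.8+125*np.sin(.039),z])-[265,160])*4.333)
A=cv2.resize(a[150:240,290:380],(390,390),interpolation=2);B=cv2.resize(b[160:250,265:355],(390,390),interpolation=2)
cv2.imwrite("pics/end.png",np.hstack([A,B])[:,:,::-1])
E
```

```text
ang -61.43 r 283.26 z 177.4 toolx 2.0 F tool [-0.1  0.7 -0.1] M [ 0.04 -0.02 -0.05] 61.46146300212937 0.0 17.5
66 [202.30198743 209.64036173]
100 [201.35113544 169.77711808]
76 [202.0267031  198.09942115]
110 [201.06326468 157.70850758]
```

View pics/end.png

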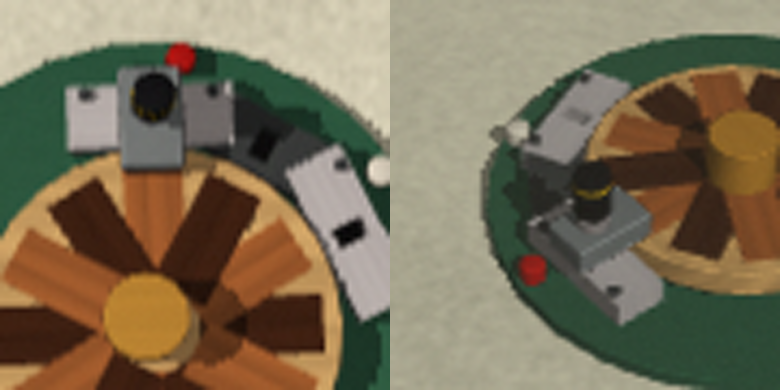

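The end picture shows the knob top at scene crop (592,168). The prediction is about 170 with the pin home and 158 with it on the plate, so the pin is home past the red stud. The weight is centred and the middle hole is empty.

```bash
python3 -c "from workcell import ctrl;print(ctrl.close_job())"
```

```text
the job is handed in; nothing more can be done
None
```

The job is handed in: I swung the turntable on by about 32° to the red marker's side, the pin dropped home in the hole just past it (checked in the last picture), and the arm let go and moved clear, at about 17.5 s.

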